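# Hang the tube decapper on the spring balancer

### The job

Pull the balancer's hook down, feel it into the wire bail of the cordless tube decapper standing in its charging cradle, and ease it back up until the decapper hangs at rest from the fully retracted hook, clear of the cradle. Bring the hook to the tool, do not take hold of the tool itself; never let the hook fly up, do not tip or drag the cradle, and leave everything else on the bench alone.

Things in the scene. Friction and masses are not known exactly. Their poses are not given: they have to be found in the camera images.
- grip (a point): Centre of the balancer's pull grip: upright black ribbed grip, 24 mm diameter, from 27 mm below to 33 mm above this point, then a 46 mm, 8 mm thick flange below it. Retracted height 345 mm. A 12 mm tube rises from its top, so it cannot be taken from straight above: come in tilted, from the robot's side or its right. Its x axis is the way the hook opens; it does not turn about its own axis.
- boomstand: Balancer stand: 160 mm round foot (origin: centre of its underside), post, and at 860 mm a boom towards the robot's right that swings freely, with a free-running trolley (held hook moves in x and y with 1 to 2 N drag; stays where left). Under the trolley a drum (110 mm wide, 50 thick, 360 mm above the retracted grip) and a 24 mm outer tube down to 130 mm above that grip.
- hook: Steel J-hook, 8 mm round bar, fixed under the grip. Origin: inner bottom of its bowl, where the load rests, 90 mm straight below grip. Opens to its +x, away from the robot. Shank on the -x side, inner face 7.5 mm behind the origin, straight to 34 mm up, then cranked to the tube's line. Point 7.5 mm ahead (front 17.5), its top 15 mm above the origin; underside 8 mm below it. 15 mm clear between.
- drop (a joint): How far the hook is pulled down, m: 0 fully retracted (its rest), 0.14 end of travel. The spring pulls up with about 8 N throughout, more than the decapper weighs (4 to 6.5 N): let go, the empty hook flies up, and with the tool on it shoots up too. A tool on the hook is felt as a loss of pull; drawn out of its cup it swings for some seconds.
- decapper: Cordless tube decapper: upright tool, 48 mm diameter, 130 mm tall to its flat top, about 0.5 kg, white with a black band; its 44 mm steel nose stands 35 mm deep in the cradle's cup with 1 mm play (it rocks a little when touched, about 10 mm at the bail). Origin: centre of its underside. It carries a wire bail: see bail_pivot.
- bail_pivot (a point): On the decapper's axis, 116 mm above its underside, on the pivot line (tool's y) of its wire bail: 6 mm wire, 51 mm clear between legs, cross bar 66 mm from the pivot line. The bail is stiff and stays as left, leaning up to 34 deg (bar up to 37 mm) to the tool's -x or +x; the lean is not measured: find the bar by touch with the hook. Tool's top to bar's underside: 37 to 49 mm.
- cradle: Loose charging cradle, 1.2 kg: grey base 110 x 110 x 12 mm with a round cup, 58 mm outside, rim 52 mm above the bench, floor 17 mm. Origin: centre of its underside. It tips when the tool's bail is shoved sideways with more than about 5 N.
- tuberack: Bystander: white rack 100 x 160 mm with capped tubes, 110 mm tall. Origin: centre of its underside.
- bucket: Bystander: steel centrifuge bucket, 74 mm across, with its own low wire handle, 133 mm tall. Not the tool. Origin: centre of its underside.
- bottle: Bystander: amber jar, 68 mm across, 140 mm tall. Origin: centre of its underside.
- tipbox: Bystander: box of pipette tips 85 x 120 mm, 62 mm tall. Origin: centre of its underside.
- captray: Bystander: white tray of loose caps 90 x 130 x 30 mm. Origin: centre of its underside.
- timer: Bystander: bench timer 60 x 65 x 18 mm. Origin: centre of its underside.
- marker: Bystander: marker pen 130 mm long, 12 mm thick. Origin: middle of its underside.
Mind the look-alikes: they are no part of the job. What is shaped like the cradle but green is not meant.

How it is judged:
By the outcome, as a careful person would: the job done as asked, in the order asked, and still so for the second after the job is handed in, with the robot touching nothing.
It also fails if it takes over 58 s, if anything falls off the work surface, if the arm or the gripper's body presses on something with over 40 N, if the wrist force passes 120 N, or if a joint passes its speed limit or range.

### The arm

A 6-joint arm with a two-finger parallel gripper is mounted at the origin on the work surface. World frame = base frame: x ahead of the robot, y to its left, z up, the work surface at z = 0. Lengths are in m, angles in degrees, forces in N, time in s.
With the tool pointing down it reaches from about 0.3 to 0.75 m from the base axis. Payload 8.5 kg.
Tool frame: the origin (TCP) lies between the finger pads; the fingertips stand env.finger_overhang ahead of it and the grasp point (between the pads) lies 2 mm behind it (env.finger_overhang is the distance from the TCP to the fingertips, in m); z points along the fingers, y is the line along which they close (so a half turn about z gives the same grasp; the last joint's range is limited). The gripper opens to 85 mm and grips with 20 to 120 N. Pads are 22 mm wide; open, the fingers measure 114 mm over their backs; the gripper's body (76 mm by 85 mm) begins 54 mm behind the grasp point. The pads swing forward as they close: fully open they stand 13 mm farther back than shut.
Start: joints at [56.763, 21.807, 74.336, -0, 83.858, -12.336], TCP at [0.196, 0.514, 0.21] pointing down, gripper open.
Joint ranges: [-178.18, 178.18], [-50.72, 133.34], [12.68, 142.11], [-81.47, 261.47], [9.98, 163.14], [-165.26, 165.26]. Speed limits (degrees/s): [136.94, 136.94, 180, 180, 180, 180].

### API

Orientations are given as a 3x3 rotation matrix whose columns are the frame's x, y, z axes.
In Python, from rig import env gives the robot as it stands. The module is installed in compiled form; this text tells all that it offers.
- The arm moves only by the tool jog_arm, never from a script. Its arguments are lists of equal length, an entry for each row: "hand": the finger opening in m, from 0 to 0.0854; "travel": the shift along the world's x, y, z in m, a list of three; "yaw": the turn about the world's z in rad. A call has exactly 5 rows; each row shifts and turns the commanded pose from where the row before left it; what a row does not reach is not made up. A row lasts 1/8 s, in which the tool goes at most 62.5 mm and 10.7 degrees, less where a joint would pass 70% of its speed; a pose out of reach is approached as far as the arm can. A call is refused whole if a number of a shift passes 0.0625 or a number of a turn 0.188, either way. A call with a gripper value outside its range is refused whole. The fingers move at their own pace and stop on an object; "grip_force" is the grip in N (left out, the last holds). Time passes only in rows, so rows that do not move let the fingers close, or fill a call up. It gives the time, the measured TCP pose, the force, the opening and the grip force at its end, in the units of the state.
- env.observe(): the state, without advancing time (a new reading comes with each control period).
- env.get_image(name): name is "scene" or "top" or "wrist"; returns the picture (384x512x3 uint8, red, green, blue); there is no depth.
- env.calibration(name): a dict with "fx", "fy", "cx", "cy" (pixels), "k1" (the pictures are not rectified: a ray, as slopes to the right and down, at radius r is drawn at 1 + k1 r^2 times it, then the intrinsics apply), "position" and "rotation" of the camera in the world; the wrist camera has in their place "hand_eye" (4x4, takes a point from camera to tool coordinates, whose origin is the TCP and whose axes are the flange's). Camera axes: x right, y down, z forward; pixel columns grow to the right and rows downward; lengths in m; the calibration is good to about 2 mm. A picture is of the moment at which its call begins: read the wrist's pose just before it. calibration takes no time and is no camera call.
- env.close_job(): hands the job in; it is judged then, once.
The state is a dict: "time_s": time; "q": joint angles; "qvel": joint speeds; "joint_efforts": joint torques, N m; "position": TCP position; "tool_rot": TCP orientation; "ft_force": force on the tool from outside, world axes, zero at the start; "wrist_torque": the same for the moment, N m; "grip_width": finger opening in m; "gripper_force": force on a finger pad.
Only numpy, scipy, OpenCV 4.12 (cv2) and the standard library are available. Lean on these libraries where they do the work, as an engineer would, in place of code of your own. Each camera call takes 0.05 s, during which the arm holds its last target. There are 200 camera calls.

## Working session

There is one attempt and no reset: what is moved stays moved. The work goes in short steps, Python scripts to look and compute and a tool call to move; the robot and the scene stay as the last step left them, time stands still between calls to the robot, and variables do not carry over. Pictures are saved under pics/ and viewed, at most 10 in all, crops included, and the job is handed in when it is done.

Besides the shell and the picture viewer there is one more tool, called as name(argument=value, ...) on one line, values as JSON. jog_arm: Moves the arm, as the interface text tells. Its arguments: {"type":"object","properties":{"hand":{"type":"array"},"travel":{"type":"array"},"yaw":{"type":"array"},"grip_force":{"type":"number"}},"required":["hand","travel","yaw"]}

```bash
mkdir -p pics; cat > h.py <<'E'
from rig import env
import numpy as np, cv2
def snap(n,f):
    s=env.observe(); im=env.get_image(n); cv2.imwrite(f'pics/{f}.png',im[:,:,::-1]); return s,im
def cam(n,s=None):
    c=env.calibration(n)
    if n=='wrist':
        T=np.eye(4); T[:3,:3]=np.array(s['tool_rot']); T[:3,3]=s['position']
        T=T@np.array(c['hand_eye']); return c,T[:3,3],T[:3,:3]
    return c,np.array(c['position']),np.array(c['rotation'])
def ray(n,u,v,s=None):
    c,p,R=cam(n,s); K=np.array([[c['fx'],0,c['cx']],[0,c['fy'],c['cy']],[0,0,1.]])
    x=cv2.undistortPoints(np.array([[[u,v]]],float),K,np.array([c['k1'],0,0,0.]))[0,0]
    d=R@np.array([x[0],x[1],1]); return p,d/np.linalg.norm(d)
def onz(n,u,v,z,s=None):
    p,d=ray(n,u,v,s); return p+d*(z-p[2])/d[2]
def tri(a,b):
    (p,d),(q,e)=a,b; A=np.stack([d,-e],1); t=np.linalg.lstsq(A,q-p,rcond=None)[0]
    x,y=p+d*t[0],q+e*t[1]; return (x+y)/2,np.linalg.norm(x-y)
def proj(n,P,s=None):
    c,p,R=cam(n,s); x=R.T@(np.array(P)-p); x=x[:2]/x[2]; x=x*(1+c['k1']*(x@x)); return np.array([c['fx']*x[0]+c['cx'],c['fy']*x[1]+c['cy']])
E
python3 - <<'E'
from h import *
np.set_printoptions(precision=3,suppress=True)
for n in('scene','top'):
    s,im=snap(n,n+'0'); c,p,R=cam(n); print(n,p,R.tolist(),c['fx'],c['k1'])
print(s['tool_rot'],env.finger_overhang,env.calibration('wrist')['hand_eye'],s['time_s'],s['ft_force'])
a=cv2.imread('pics/scene0.png');b=cv2.imread('pics/top0.png')
cv2.imwrite('pics/s0.png',cv2.resize(a,(800,600),interpolation=2));cv2.imwrite('pics/t0.png',cv2.resize(b,(800,600),interpolation=2))
E
```

```text
scene [ 1.246 -0.641  0.944] [[0.721721807843634, 0.4432166951930134, -0.5316733895777556], [0.6921780842080945, -0.45916381799479333, 0.5568285983913329], [0.0026705476832088646, -0.7698880109123845, -0.6381734237873306]] 390.66014877346674 -0.02892216685615516
top [0.308 0.044 1.601] [[-0.0435286127318223, -0.9741522162133699, 0.22165901632963844], [-0.9990497586067656, 0.041955060148198206, -0.011804776818059276], [0.0021999321367162103, -0.22196223231563728, -0.9750527820195442]] 485.0174465120998 -0.041185835086066866
[[-0.934  0.357 -0.001]
 [ 0.357  0.934 -0.001]
 [ 0.    -0.001 -1.   ]] 0.017 [[ 0.    -0.947 -0.321  0.083]
 [ 1.     0.     0.     0.   ]
 [-0.    -0.321  0.947 -0.164]
 [ 0.     0.     0.     1.   ]] 0.05 [-0.553 -0.586 -0.074]
```

View pics/s0.png

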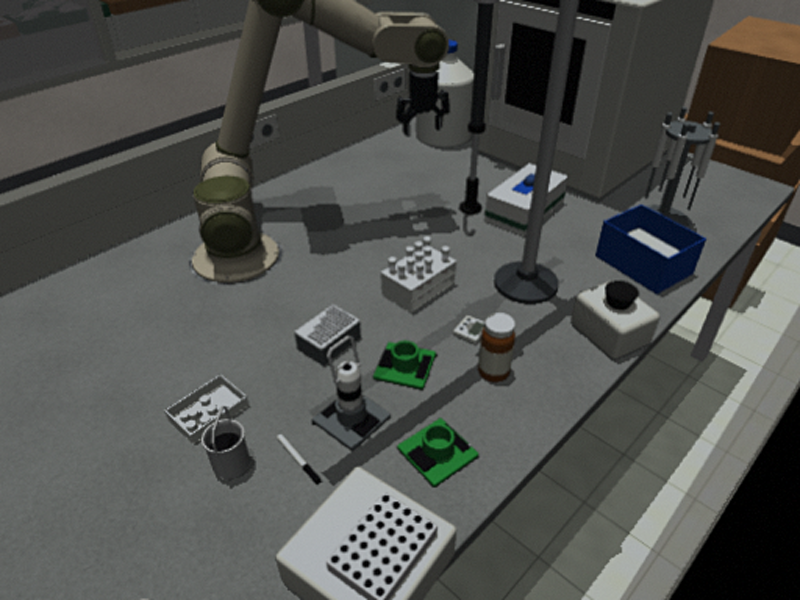

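View pics/t0.png

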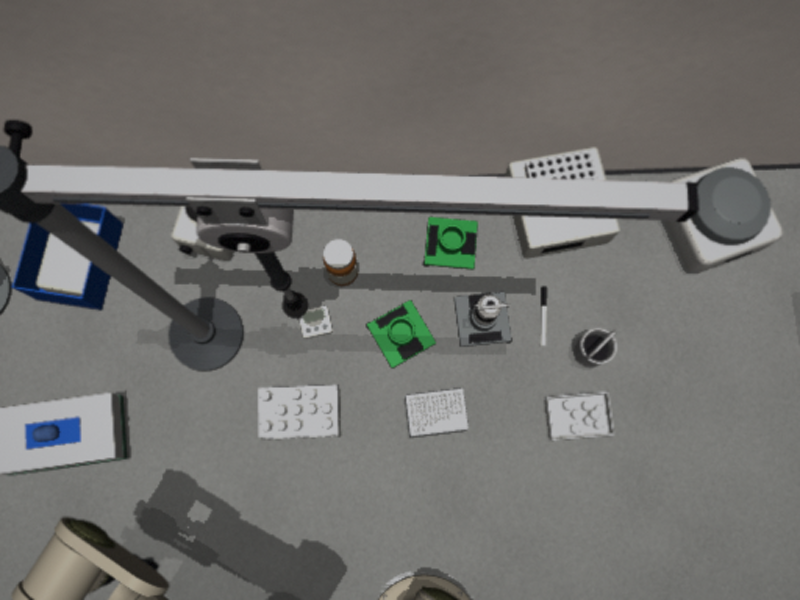

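Scene view (800×600): the retracted grip is at about (471,195) with the hook at (469,230). The white and black decapper is in the grey cradle at about (348,385), with its bail bar at (343,342). There are two green decoy cradles, and a bucket with its own handle at (228,450). Top view: grip and flange at (294,304), decapper at (487,305), stand foot at (206,333).

Next I'll triangulate these.

```bash
python3 - <<'E'
from h import *
np.set_printoptions(precision=3,suppress=True)
k=1/1.5625
a=cv2.imread('pics/scene0.png');b=cv2.imread('pics/top0.png')
f=lambda im,x0,x1,y0,y1,z:cv2.resize(im[y0:y1,x0:x1],None,fx=z,fy=z,interpolation=cv2.INTER_CUBIC)
A=f(a,190,270,205,295,4.4);B=f(a,270,330,60,160,4);C=f(b,280,345,175,230,6);D=f(b,150,220,150,220,4)
W=np.zeros((600,800,3),np.uint8)
def put(i,x,y):
    h,w=i.shape[:2];h=min(h,600-y);w=min(w,800-x);W[y:y+h,x:x+w]=i[:h,:w]
put(B,0,0);put(A,245,0);put(C,400,270) ;put(D,0,400)
put(f(b,150,220,150,220,3),600,0)
cv2.imwrite('pics/c1.png',W)
for nm,p,q in(('grip',(471,195),(294,300)),('bailbar',(343,342),(487,296))):
    print(nm,tri(ray('scene',p[0]*k,p[1]*k),ray('top',q[0]*k,q[1]*k)))
print('dec top',onz('scene',347*k,367*k,.147),onz('top',487*k,305*k,.147))
print('foot',onz('scene',526*k,280*k,.02),onz('top',206*k,333*k,.02))
for nm,p,z in(('bottle',(340,255),.14),('bucket',(596,343),.133),('tipbox',(436,411),.062),('rack',(299,408),.1),('green1',(400,333),.03),('green2',(452,240),.03),('cradle',(485,322),.012),('timer',(315,322),.018),('tray',(580,416),.03)): print(nm,onz('top',p[0]*k,p[1]*k,z))
print('boomend',onz('top',730*k,205*k,.86),onz('top',240*k,240*k,.75))
E
```

```text
grip (array([0.61 , 0.205, 0.343]), np.float64(0.00111638215472716))
bailbar (array([ 0.631, -0.149,  0.205]), np.float64(0.015987487930817685))
dec top [ 0.633 -0.156  0.147] [ 0.631 -0.149  0.147]
foot [0.631 0.429 0.02 ] [0.624 0.435 0.02 ]
bottle [0.748 0.138 0.14 ]
bucket [ 0.548 -0.361  0.133]
tipbox [ 0.435 -0.042  0.062]
rack [0.45 0.23 0.1 ]
green1 [0.605 0.023 0.03 ]
green2 [ 0.805 -0.099  0.03 ]
cradle [ 0.624 -0.16   0.012]
timer [0.639 0.203 0.018]
tray [ 0.414 -0.34   0.03 ]
boomend [ 0.568 -0.316  0.86 ] [0.588 0.216 0.75 ]
```

View pics/c1.png

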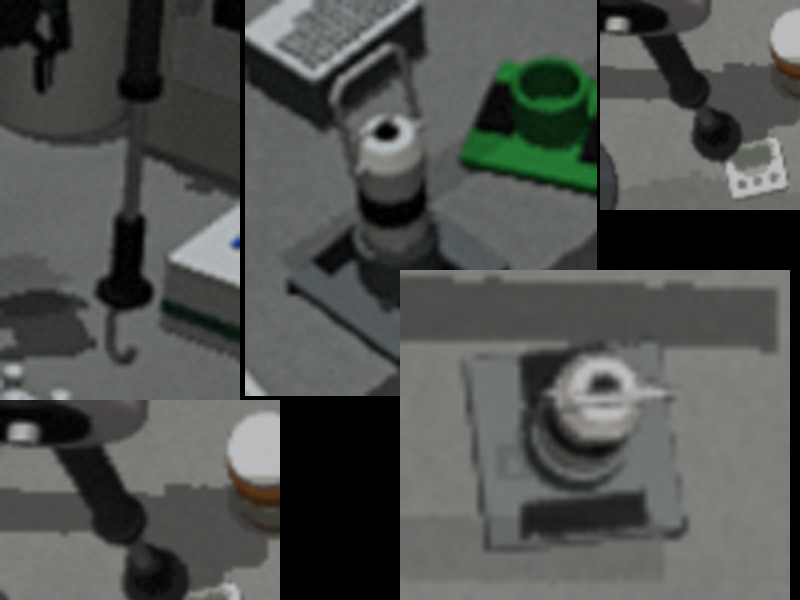

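The crop confirms the target: a white decapper with a black band in the grey cradle, wire bail up, bar running along y. The bar centre is at about (217.5,219.5) in the raw scene image and (315,196) in raw top. The green cup at right is empty, so it is a decoy. The hook's J opens away from the robot.

Next I'll pin the bail bar and tool axis numerically. I'll also test how the arm behaves at its reach limit, because jog only offers yaw and I need tilt.

```bash
python3 - <<'E'
from h import *
np.set_printoptions(precision=3,suppress=True)
g=lambda x,y:(190+(x-245)/4.4,205+y/4.4)
t=lambda x,y:(280+(x-400)/6,175+(y-270)/6)
for z in(.188,.195,.199): print(z,'scene bar',onz('scene',*g(366,64),z),'top bar',onz('top',*t(610,397),z))
print('ctr',tri(ray('scene',*g(366,64)),ray('top',*t(610,397))))
print('tooltop',onz('scene',*g(386,133),.147),onz('top',*t(603,383),.147))
print('ends scene',onz('scene',*g(338,82),.19),onz('scene',*g(396,50),.19),'top',onz('top',*t(545,397),.19),onz('top',*t(672,397),.19))
s=env.observe();print(s['q'],s['time_s'],s['position'])
E
```

```text
0.188 scene bar [ 0.61  -0.15   0.188] top bar [ 0.619 -0.153  0.188]
0.195 scene bar [ 0.616 -0.155  0.195] top bar [ 0.617 -0.152  0.195]
0.199 scene bar [ 0.62  -0.157  0.199] top bar [ 0.616 -0.152  0.199]
ctr (array([ 0.617, -0.153,  0.194]), np.float64(0.0025323171026468624))
tooltop [ 0.633 -0.157  0.147] [ 0.635 -0.156  0.147]
ends scene [ 0.612 -0.174  0.19 ] [ 0.616 -0.129  0.19 ] top [ 0.62 -0.12  0.19] [ 0.617 -0.184  0.19 ]
[ 56.762  21.837  74.379   0.001  83.857 -12.336] 0.1 [0.196 0.514 0.21 ]
```

jog_arm(hand=[0.0854,0.0854,0.0854,0.0854,0.0854], travel=[[0,0,0.06],[0,0,0.06],[0,0,0.06],[0,0,0.06],[0,0,0.06]], yaw=[0,0,0,0,0])

```text
time_s: 0.72
position: [0.1958, 0.5132, 0.5121]
tool_rot: [[-0.934, 0.357, -0.0], [0.357, 0.934, -0.0], [0.0, -0.0, -1.0]]
ft_force: [0.4, 0.9, 1.0]
grip_width: 0.0851
gripper_force: 0.0
```

The bar is at about (0.617,−0.153,0.196), leaning roughly 16 mm towards −x from the tool axis (0.634,−0.156). That is consistent with the given geometry.

jog_arm(hand=[0.0854,0.0854,0.0854,0.0854,0.0854], travel=[[0,0,0.06],[0,0,0.06],[0,0,0.06],[0,0,0.06],[0,0,0.06]], yaw=[0,0,0,0,0])

```text
time_s: 1.35
position: [0.1568, 0.4107, 0.6304]
tool_rot: [[-0.934, 0.356, 0.029], [0.357, 0.931, 0.076], [-0.0, 0.081, -0.997]]
ft_force: [0.1, 1.1, -0.4]
grip_width: 0.0854
gripper_force: 0.0
```

The reach limit does produce tilt, and the tilt persists. I'll yaw so the tool's y lies tangential, while pushing up and outward to build the tilt.

jog_arm(hand=[0.0854,0.0854,0.0854,0.0854,0.0854], travel=[[0,0,0],[0,0,0],[0,0,0],[0.01,0.03,0.03],[0.01,0.03,0.03]], yaw=[0.18,0.18,0.18,0.18,0.18])

```text
time_s: 1.98
position: [0.1617, 0.435, 0.6171]
tool_rot: [[-0.858, -0.512, -0.035], [-0.513, 0.852, 0.1], [-0.021, 0.104, -0.994]]
ft_force: [0.8, -0.5, -0.5]
grip_width: 0.0857
gripper_force: 0.0
```

jog_arm(hand=[0.0854,0.0854,0.0854,0.0854,0.0854], travel=[[0.01,0.03,0.03],[0.01,0.03,0.03],[0.01,0.03,0.03],[0.01,0.03,0.03],[0.01,0.03,0.03]], yaw=[0.18,0.18,0.18,0.13,0])

```text
time_s: 2.6
position: [0.1689, 0.4865, 0.591]
tool_rot: [[-0.368, -0.926, -0.083], [-0.925, 0.355, 0.138], [-0.099, 0.128, -0.987]]
ft_force: [0.3, -0.6, -0.3]
grip_width: 0.0852
gripper_force: 0.0
```

```bash
python3 -c "
from h import *
s=env.observe();print(np.round(s['q'],1))"
```

```text
[ 52.8  21.   12.8  14.1 141.9 -94.4]
```

jog_arm(hand=[0.0854,0.0854,0.0854,0.0854,0.0854], travel=[[0.026,-0.045,-0.012],[0.026,-0.045,-0.012],[0.026,-0.045,-0.012],[0.026,-0.045,-0.012],[0.026,-0.045,-0.012]], yaw=[-0.09,-0.09,-0.09,-0.09,-0.09])

```text
time_s: 3.22
position: [0.2989, 0.2594, 0.5313]
tool_rot: [[-0.736, -0.677, -0.013], [-0.669, 0.725, 0.161], [-0.1, 0.127, -0.987]]
ft_force: [0.6, 0.8, 0.5]
grip_width: 0.0854
gripper_force: 0.0
```

jog_arm(hand=[0.0854,0.0854,0.0854,0.0854,0.0854], travel=[[0.026,-0.045,-0.012],[0.026,-0.045,-0.012],[0.026,-0.045,-0.012],[0.026,-0.045,-0.012],[0.026,-0.045,-0.012]], yaw=[-0.09,-0.09,-0.09,-0.09,-0.09])

```text
time_s: 3.85
position: [0.4292, 0.0341, 0.4713]
tool_rot: [[-0.954, -0.293, 0.058], [-0.282, 0.948, 0.15], [-0.099, 0.127, -0.987]]
ft_force: [0.8, 0.3, -1.1]
grip_width: 0.0854
gripper_force: 0.0
```

jog_arm(hand=[0.0854,0.0854,0.0854,0.0854,0.0854], travel=[[0.045,-0.04,-0.01],[0.05,-0.04,-0.01],[0.06,0,0],[0.06,0,0],[0.06,0,0]], yaw=[-0.12,-0.12,-0.06,0,0])

```text
time_s: 4.47
position: [0.6891, -0.0408, 0.4377]
tool_rot: [[-0.994, -0.003, 0.107], [0.011, 0.992, 0.128], [-0.107, 0.128, -0.986]]
ft_force: [74.5, -7.0, 34.4]
grip_width: 0.0856
gripper_force: 0.0
```

```bash
python3 -c "
from h import *
s=env.observe();print(np.round(s['q'],1))"
```

```text
[-16.8  36.6  12.6  11.  126.4 -99.7]
```

jog_arm(hand=[0.0854,0.0854,0.0854,0.0854,0.0854], travel=[[0,0,0],[0,0,0],[0.01,0,0],[0.01,0,0],[0.01,0,0]], yaw=[0,0,0,0,0])

```text
time_s: 5.1
position: [0.7033, -0.0394, 0.4269]
tool_rot: [[-0.992, -0.006, 0.123], [0.009, 0.992, 0.126], [-0.123, 0.127, -0.984]]
ft_force: [0.4, 0.3, -0.3]
grip_width: 0.0854
gripper_force: 0.0
```

```bash
python3 -c "
from h import *
s,_=snap('scene','s1');print(np.round(s['q'],2),s['ft_force'])"
```

```text
[-16.41  37.55  12.68  10.91 124.52 -99.72] [ 0.40396698  0.29206485 -0.26772904]
```

View pics/s1.png

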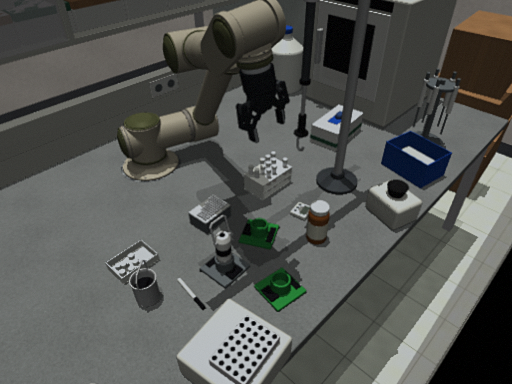

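No contact: the 74 N reading was only the abrupt stop, and everything is in place. Now I'll push along the arm's stretch direction to gain tilt without sliding.

jog_arm(hand=[0.0854,0.0854,0.0854,0.0854,0.0854], travel=[[0.018,-0.005,0.024],[0.036,-0.01,0.046],[0.036,-0.01,0.046],[0.036,-0.01,0.046],[0.036,-0.01,0.046]], yaw=[0,0,0,0,0])

```text
time_s: 5.78
position: [0.6979, -0.0616, 0.4764]
tool_rot: [[-0.967, -0.006, 0.254], [0.026, 0.992, 0.122], [-0.252, 0.124, -0.96]]
ft_force: [0.8, -0.4, 0.8]
grip_width: 0.0855
gripper_force: 0.0
```

```bash
python3 -c "
from h import *
s=env.observe();print(np.round(s['q'],2),s['ft_force'])"
```

```text
[ -19.33   33.73   12.73   13.42  121.1  -100.52] [ 0.76477203 -0.44143118  0.76521182]
```

jog_arm(hand=[0.0854,0.0854,0.0854,0.0854,0.0854], travel=[[0.045,0,0.043],[0.045,0,0.043],[0.045,0,0.043],[0.045,0,0.043],[0.045,0,0.043]], yaw=[0,0,0,0,0])

```text
time_s: 6.4
position: [0.7359, -0.0365, 0.5003]
tool_rot: [[-0.913, -0.006, 0.409], [0.045, 0.992, 0.115], [-0.406, 0.124, -0.905]]
ft_force: [-0.2, -0.6, -0.2]
grip_width: 0.0856
gripper_force: 0.0
```

jog_arm(hand=[0.0854,0.0854,0.0854,0.0854,0.0854], travel=[[0.045,0,0.043],[0.045,0,0.043],[0.045,0,0.043],[0.045,0,0.043],[0.045,0,0.043]], yaw=[0,0,0,0,0])

```text
time_s: 7.02
position: [0.7765, -0.0195, 0.5271]
tool_rot: [[-0.829, -0.007, 0.56], [0.065, 0.992, 0.109], [-0.556, 0.127, -0.821]]
ft_force: [-0.4, 0.2, 0.0]
grip_width: 0.0853
gripper_force: 0.0
```

```bash
python3 -c "
from h import *
s=env.observe();print(np.round(s['q'],2),s['ft_force'])"
```

```text
[-15.47  32.6   12.74  15.1  102.37 -96.13] [-0.36758972  0.23777301  0.03134993]
```

jog_arm(hand=[0.0854,0.0854,0.0854,0.0854,0.0854], travel=[[0.045,-0.01,0.04],[0.045,-0.01,0.04],[0.045,-0.01,0.04],[0.045,-0.01,0.04],[0.045,-0.01,0.04]], yaw=[0.18,0.18,0.18,0,0])

```text
time_s: 7.65
position: [0.797, -0.03, 0.5296]
tool_rot: [[-0.654, -0.479, 0.585], [-0.299, 0.874, 0.382], [-0.695, 0.075, -0.715]]
ft_force: [0.0, 0.1, -1.1]
grip_width: 0.0856
gripper_force: 0.0
```

jog_arm(hand=[0.0854,0.0854,0.0854,0.0854,0.0854], travel=[[0.045,-0.01,0.04],[0.045,-0.01,0.04],[0.045,-0.01,0.04],[0.045,-0.01,0.04],[0,0,0]], yaw=[0,0,0,0,0])

```text
time_s: 8.28
position: [0.829, -0.0379, 0.5496]
tool_rot: [[-0.575, -0.443, 0.687], [-0.254, 0.896, 0.365], [-0.778, 0.035, -0.628]]
ft_force: [-0.3, -0.4, -0.9]
grip_width: 0.0852
gripper_force: 0.0
```

```bash
python3 -c "
from h import *
s=env.observe();print(np.round(s['q'],2),s['ft_force'])"
```

```text
[ -22.72   35.47   12.74   37.08   92.91 -122.69] [-0.31829798 -0.39457424 -0.91899751]
```

Tilt is now 51° with the closing axis nearly level. Next I'll retreat, clear of the tube, to a pre-grasp on the robot's side of the grip.

jog_arm(hand=[0.0854,0.0854,0.0854,0.0854,0.0854], travel=[[-0.03,0,-0.01],[-0.055,0,-0.02],[-0.06,0,-0.02],[-0.06,0,-0.02],[-0.06,0,-0.02]], yaw=[-0.1,-0.1,-0.1,-0.1,-0.1])

```text
time_s: 8.9
position: [0.5708, -0.0377, 0.4632]
tool_rot: [[-0.626, 0.031, 0.779], [0.047, 0.999, -0.002], [-0.778, 0.036, -0.627]]
ft_force: [-0.6, -0.5, 0.7]
grip_width: 0.0853
gripper_force: 0.0
```

jog_arm(hand=[0.0854,0.0854,0.0854,0.0854,0.0854], travel=[[-0.06,0.01,-0.01],[-0.03,0.045,-0.02],[-0.01,0.058,-0.02],[0,0.055,-0.02],[0,0.05,-0.02]], yaw=[0,0,0,0,0])

```text
time_s: 9.52
position: [0.4736, 0.1684, 0.3777]
tool_rot: [[-0.629, 0.031, 0.777], [0.048, 0.999, -0.001], [-0.776, 0.036, -0.63]]
ft_force: [0.9, -2.2, -0.3]
grip_width: 0.0856
gripper_force: 0.0
```

```bash
python3 -c "
from h import *
s=env.observe();print(np.round(s['q'],2),s['ft_force'],s['position'],proj('wrist',[.61,.205,.343],s),proj('wrist',[.61,.205,.378],s),proj('wrist',[.61,.205,.308],s))
s,_=snap('wrist','w1')"
```

```text
[ 10.81  -6.88  98.07 -13.45  39.11 -69.89] [ 0.93981464 -2.19615808 -0.27507897] [0.47361752 0.16844308 0.37765077] [293.33878362 229.61013946] [295.94247621 262.70635358] [290.87032485 198.78237309]
```

View pics/w1.png

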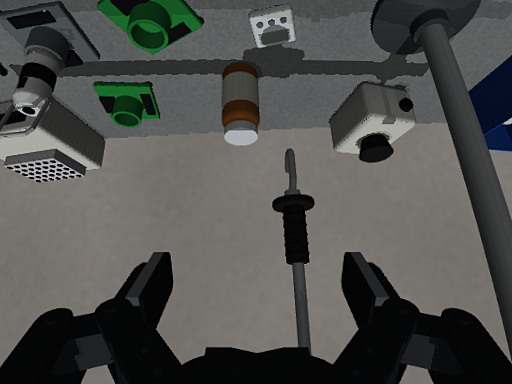

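The wrist picture agrees with the triangulation: flange at about (293,203) and grip top at (298,263), against predictions of (291,199) and (296,262). The grip is at about y=0.207. Moving in now.

jog_arm(hand=[0.0854,0.0854,0.0854,0.0854,0.0854], travel=[[0.015,0.03,-0.02],[0.03,0.009,-0.009],[0.035,0,0],[0.035,0,0],[0.021,0,0]], yaw=[0,0,0,0,0])

```text
time_s: 10.2
position: [0.6116, 0.2053, 0.348]
tool_rot: [[-0.631, 0.032, 0.775], [0.048, 0.999, -0.002], [-0.774, 0.036, -0.632]]
ft_force: [0.1, -0.6, 0.4]
grip_width: 0.0854
gripper_force: 0.0
```

```bash
python3 -c "
from h import *
s,_=snap('wrist','w2');print(s['position'],s['ft_force'])
a=cv2.imread('pics/w2.png')[100:384,100:460];b=cv2.imread('pics/scene0.png')
s2,im=snap('scene','s2');b=cv2.imread('pics/s2.png')[60:170,230:350]
W=np.zeros((330,750,3),np.uint8);W[:284,:360]=a;W[:330,380:740]=cv2.resize(b,None,fx=3,fy=3)
cv2.imwrite('pics/w2c.png',W)"
```

```text
[0.61160029 0.20533489 0.3480074 ] [ 0.08389537 -0.61825767  0.40416435]
```

View pics/w2c.png

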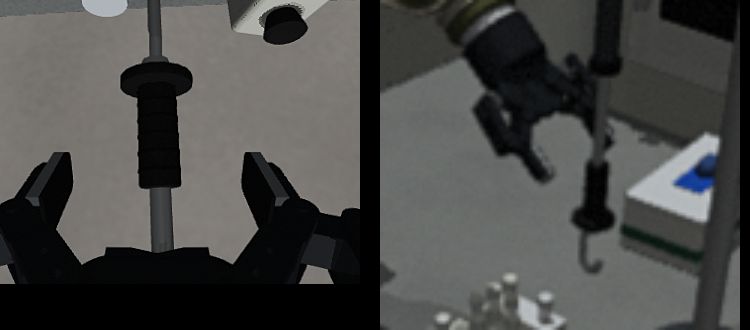

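```bash
python3 -c "
from h import *
s=env.observe()
print(proj('scene',s['position']),'scene grip seen',230+590/3-380/3,60+195/3, proj('scene',[.61,.205,.343]))
for P in([.61,.207,.343],[.61,.207,.376],[.61,.207,.312],list(s['position'])): print(proj('wrist',P,s))
s1=dict(s);s1['position']=[0.47361752,0.16844308,0.37765077];s1['tool_rot']=np.array([[-0.629,0.031,0.777],[0.048,0.999,-0.001],[-0.776,0.036,-0.63]])
print(tri(ray('wrist',293,203,s1),ray('wrist',255,178,s)),tri(ray('wrist',298,263,s1),ray('wrist',260,287,s)))
print(tri(ray('scene',471/1.5625,209/1.5625),ray('wrist',255,178,s)))
"
```

```text
[302.10785223 123.71973796] scene grip seen 299.99999999999994 125.0 [301.56561761 124.89351418]
[259.08259808 227.14305733]
[261.33179902 283.47079121]
[257.19875446 180.04564732]
[256.36601605 235.41152016]
(array([0.59514776, 0.20568063, 0.31742589]), np.float64(0.0010308756120455491)) (array([0.60569775, 0.2064341 , 0.37850122]), np.float64(0.0007861567502315286))
(array([0.61065833, 0.20617237, 0.31081095]), np.float64(0.0015419209598211154))
```

```bash
python3 -c "
from h import *
s=env.observe();R=np.array(s['tool_rot']);p=np.array(s['position'])
print(env.finger_overhang,env.calibration('wrist')['fx'])
for d in(.017,.004,-.01,-.03):
  for x in(-.011,.011): print(d,x,proj('wrist',p+R@[x,.0427,d],s),proj('wrist',p+R@[x,-.0427,d],s),proj('scene',p+R@[x,-.0427,d],s))
"
```

```text
0.017 300.5418624532037
0.017 -0.011 [319.85985568 238.61432247] [192.9110088  238.65917409] [297.70581162 132.27634947]
0.017 0.011 [322.2107342  208.15635103] [190.52557746 208.19816656] [294.02365616 135.38561187]
0.004 -0.011 [323.91807558 248.0801723 ] [188.83143173 248.12925221] [295.26483408 128.64233967]
0.004 0.011 [326.61201952 215.97674395] [186.09947464 216.02257943] [291.62213242 131.80882151]
-0.01 -0.011 [328.89945413 259.71914523] [183.82387059 259.77356051] [292.63674408 124.73070815]
-0.01 0.011 [332.05209688 225.65776302] [180.62872642 225.70871316] [289.03653368 127.95871738]
-0.03 -0.011 [337.40374553 279.64125018] [175.27500064 279.70508025] [288.88363687 119.14630305]
-0.03 0.011 [341.4393485  242.40236274] [171.18859794 242.46246501] [285.3441267  122.46203135]
```

Both cameras put the open fingertips about 30 mm behind where I expected. I'll half-close without touching the grip and look again.

jog_arm(hand=[0.045,0.045,0.045,0.045,0.045], travel=[[0,0,0],[0,0,0],[0,0,0],[0,0,0],[0,0,0]], yaw=[0,0,0,0,0])

```text
time_s: 10.92
position: [0.6102, 0.2056, 0.3484]
tool_rot: [[-0.631, 0.032, 0.775], [0.048, 0.999, -0.002], [-0.775, 0.036, -0.631]]
ft_force: [0.0, 1.0, -0.6]
grip_width: 0.045
gripper_force: 0.0
```

```bash
python3 -c "
from h import *
s,_=snap('wrist','w3');snap('scene','s3');print(s['grip_width'],s['position'])
a=cv2.imread('pics/w3.png');b=cv2.imread('pics/s3.png')
R=np.array(s['tool_rot']);p=np.array(s['position'])
a=cv2.resize(a[150:330,160:360],None,fx=2,fy=2,interpolation=2);b=cv2.resize(b[80:152,260:332],None,fx=5,fy=5,interpolation=2)
for d,c in((.017,(0,255,0)),(-.02,(0,0,255))):
  for y in(-1,1):
    q=p+R@[0,y*s['grip_width']/2,d]
    u=proj('wrist',q,s);cv2.circle(a,(int((u[0]-160)*2),int((u[1]-150)*2)),3,c,1)
    u=proj('scene',q);cv2.circle(b,(int((u[0]-260)*5),int((u[1]-80)*5)),3,c,1)
W=np.zeros((360,770,3),np.uint8);W[:,:400]=a;W[:,410:]=b
cv2.imwrite('pics/w3c.png',W)"
```

```text
0.04497250001298731 [0.61016849 0.20563005 0.34836335]
```

View pics/w3c.png

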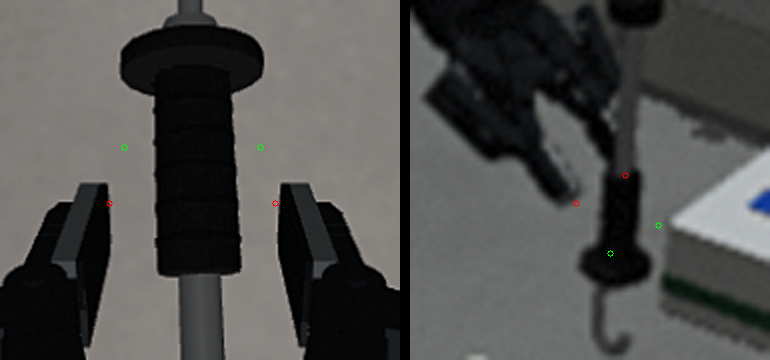

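The tips match the red marks, about 20 mm behind the reported TCP. So the pads need about 34 mm more advance along the tool axis before closing.

jog_arm(hand=[0.045,0.045,0.045,0.045,0.045], travel=[[0.009,0,-0.007],[0.009,0,-0.007],[0.009,0,-0.007],[0,0,0],[0,0,0]], yaw=[0,0,0,0,0])

```text
time_s: 11.65
position: [0.6374, 0.2056, 0.3273]
tool_rot: [[-0.631, 0.032, 0.775], [0.048, 0.999, -0.002], [-0.775, 0.036, -0.632]]
ft_force: [1.0, -0.1, 0.8]
grip_width: 0.0451
gripper_force: 0.0
```

jog_arm(hand=[0.03,0.02,0.015,0.015,0.015], travel=[[0,0,0],[0,0,0],[0,0,0],[0,0,0],[0,0,0]], yaw=[0,0,0,0,0], grip_force=70)

```text
time_s: 12.28
position: [0.6375, 0.2056, 0.3279]
tool_rot: [[-0.63, 0.032, 0.776], [0.048, 0.999, -0.002], [-0.775, 0.036, -0.631]]
ft_force: [-0.5, 0.0, 3.6]
grip_width: 0.0223
gripper_force: 68.7
```

```bash
python3 -c "
from h import *
s,_=snap('wrist','w4');snap('scene','s4');print(s['grip_width'],s['position'],s['ft_force'])
a=cv2.imread('pics/w4.png');b=cv2.imread('pics/s4.png')
a=cv2.resize(a[110:330,140:380],None,fx=1.6,fy=1.6,interpolation=2)[:352];b=cv2.resize(b[80:150,260:332],None,fx=5,fy=5,interpolation=2)
W=np.zeros((352,760,3),np.uint8);W[:,:384]=a;W[:350,400:]=b
cv2.imwrite('pics/w4c.png',W)"
```

```text
0.02225256167161713 [0.63746431 0.20556926 0.32788049] [-0.45798613  0.00541262  3.63543014]
```

View pics/w4c.png

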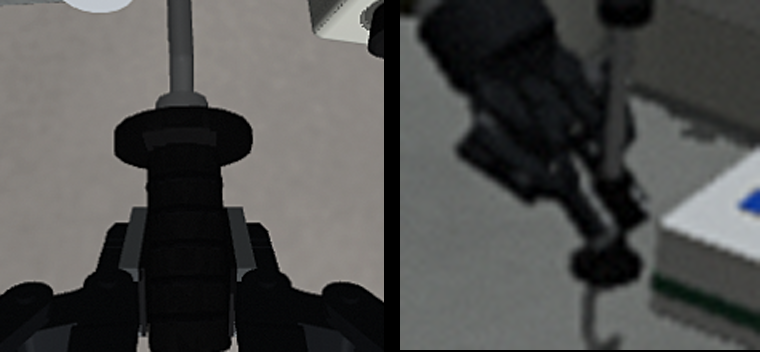

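The pads are well on the grip (width 22 mm, 69 N), above the flange. With hook ≈ TCP + (−0.027, 0, −0.073), I'll carry it gently sideways at height.

jog_arm(hand=[0.015,0.015,0.015,0.015,0.015], travel=[[-0.002,-0.01,-0.004],[-0.006,-0.02,-0.004],[-0.008,-0.03,-0.004],[-0.008,-0.035,-0.004],[-0.008,-0.035,-0.004]], yaw=[0,0,0,0,0])

```text
time_s: 13.0
position: [0.606, 0.0745, 0.3096]
tool_rot: [[-0.626, 0.031, 0.779], [0.046, 0.999, -0.003], [-0.778, 0.034, -0.627]]
ft_force: [1.0, 1.1, 7.7]
grip_width: 0.0221
gripper_force: 69.6
```

jog_arm(hand=[0.015,0.015,0.015,0.015,0.015], travel=[[-0.008,-0.037,0],[-0.008,-0.037,0],[-0.008,-0.037,0],[-0.008,-0.037,0],[-0.002,-0.03,0]], yaw=[0,0,0,0,0])

```text
time_s: 13.62
position: [0.5717, -0.1048, 0.3096]
tool_rot: [[-0.627, 0.034, 0.779], [0.047, 0.999, -0.006], [-0.778, 0.033, -0.627]]
ft_force: [0.8, 0.4, 7.3]
grip_width: 0.0218
gripper_force: 69.7
```

jog_arm(hand=[0.015,0.015,0.015,0.015,0.015], travel=[[0,-0.025,-0.01],[0,-0.018,-0.015],[0,-0.008,-0.015],[0,0,-0.01],[0,0,0]], yaw=[0,0,0,0,0])

```text
time_s: 14.25
position: [0.5719, -0.1547, 0.2583]
tool_rot: [[-0.629, 0.034, 0.777], [0.047, 0.999, -0.005], [-0.776, 0.034, -0.629]]
ft_force: [0.2, -0.4, 7.9]
grip_width: 0.0218
gripper_force: 70.3
```

```bash
python3 -c "
from h import *
s,_=snap('wrist','w5');snap('scene','s5');snap('top','t5');print(s['grip_width'],s['position'],s['ft_force'],s['tool_rot'])
a=cv2.imread('pics/w5.png');b=cv2.imread('pics/s5.png')
a=cv2.resize(a[30:330,100:400],None,fx=1.3,fy=1.3,interpolation=2)[:390];b=cv2.resize(b[160:258,180:278],None,fx=4,fy=4,interpolation=2)[:390]
W=np.zeros((390,790,3),np.uint8);W[:,:390]=a;W[:,398:]=b
cv2.imwrite('pics/w5c.png',W)"
```

```text
0.021810166030601832 [ 0.57191035 -0.15466749  0.25832129] [ 0.1967636  -0.41466099  7.92267711] [[-0.62855585  0.03364217  0.77703652]
 [ 0.04726527  0.99886979 -0.005013  ]
 [-0.77632695  0.03357589 -0.62943556]]
```

View pics/w5c.png

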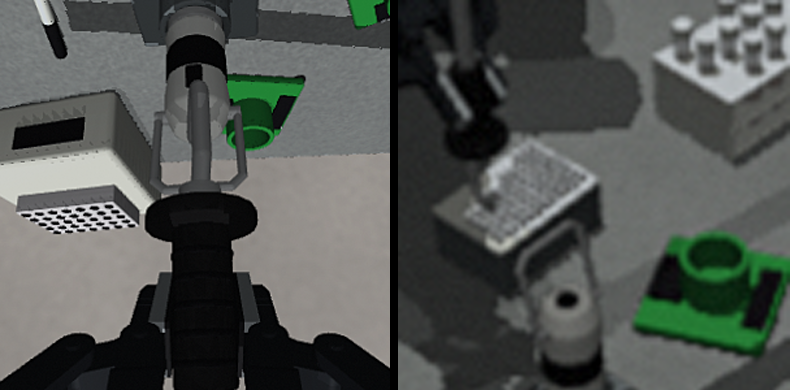

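The last wrist view shows the bail ends at about crop (163,188) and (240,188), symmetric about the hook at 200, so y is aligned. The spring pull reads 8 N. Next I'll lower the hook below bar height and advance, feeling for contact.

jog_arm(hand=[0.015,0.015,0.015,0.015,0.015], travel=[[0,0,-0.009],[0,0,-0.009],[0.012,0,0],[0.014,0,0],[0.008,0,0]], yaw=[0,0,0,0,0])

```text
time_s: 15.02
position: [0.6086, -0.1526, 0.2451]
tool_rot: [[-0.632, 0.037, 0.774], [0.052, 0.999, -0.005], [-0.773, 0.037, -0.633]]
ft_force: [-1.1, -0.6, 8.2]
grip_width: 0.0223
gripper_force: 68.7
```

jog_arm(hand=[0.015,0.015,0.015,0.015,0.015], travel=[[0.004,0,0],[0.004,0,0],[0.004,0,0],[0.004,0,0],[0.003,0,0]], yaw=[0,0,0,0,0])

```text
time_s: 15.65
position: [0.6272, -0.1526, 0.2451]
tool_rot: [[-0.633, 0.036, 0.774], [0.05, 0.999, -0.005], [-0.773, 0.035, -0.634]]
ft_force: [-1.0, -0.3, 9.1]
grip_width: 0.0219
gripper_force: 68.7
```

jog_arm(hand=[0.015,0.015,0.015,0.015,0.015], travel=[[0,0,-0.004],[0.004,0,0],[0.004,0,0],[0.003,0,0],[0,0,0]], yaw=[0,0,0,0,0])

```text
time_s: 16.27
position: [0.6383, -0.1527, 0.2412]
tool_rot: [[-0.632, 0.037, 0.774], [0.051, 0.999, -0.005], [-0.773, 0.036, -0.633]]
ft_force: [-0.4, 0.7, 8.8]
grip_width: 0.0222
gripper_force: 68.2
```

jog_arm(hand=[0.015,0.015,0.015,0.015,0.015], travel=[[0.001,0,0],[0.001,0,0],[0.001,0,0],[0.001,0,0],[0,0,0]], yaw=[0,0,0,0,0])

```text
time_s: 16.9
position: [0.6422, -0.1528, 0.2412]
tool_rot: [[-0.632, 0.037, 0.774], [0.051, 0.999, -0.006], [-0.773, 0.036, -0.633]]
ft_force: [0.2, -0.4, 9.1]
grip_width: 0.0222
gripper_force: 68.1
```

jog_arm(hand=[0.015,0.015,0.015,0.015,0.015], travel=[[0.001,0,0],[0.001,0,0],[0.001,0,0],[0,0,0],[0,0,0]], yaw=[0,0,0,0,0])

```text
time_s: 17.52
position: [0.6451, -0.1527, 0.2412]
tool_rot: [[-0.632, 0.036, 0.774], [0.051, 0.999, -0.005], [-0.773, 0.036, -0.634]]
ft_force: [0.7, -0.7, 8.5]
grip_width: 0.0218
gripper_force: 68.0
```

```bash
python3 -c "
from h import *
s,_=snap('wrist','w6');print(s['position'],s['ft_force'])
P=np.array(s['position'])
f=[]
for n in('scene','top'):
  snap(n,n[0]+'6')
a=cv2.resize(cv2.imread('pics/w6.png')[60:260,170:350],None,fx=2,fy=2,interpolation=2)
b=cv2.resize(cv2.imread('pics/s6.png')[185:265,180:260],None,fx=5,fy=5,interpolation=2)
W=np.zeros((400,770,3),np.uint8);W[:,:360]=a;W[:,370:]=b
cv2.imwrite('pics/w6c.png',W);print(s['time_s'])"
```

```text
[ 0.64509966 -0.15265876  0.24118986] [ 0.68092579 -0.67747037  8.49955881]
17.525
```

jog_arm(hand=[0.015,0.015,0.015,0.015,0.015], travel=[[0.001,0,0],[0.001,0,0],[0.001,0,0],[0,0,0],[0,0,0]], yaw=[0,0,0,0,0])

```text
time_s: 18.3
position: [0.6481, -0.1526, 0.2412]
tool_rot: [[-0.633, 0.036, 0.774], [0.051, 0.999, -0.005], [-0.773, 0.036, -0.634]]
ft_force: [-1.6, -0.1, 9.2]
grip_width: 0.0226
gripper_force: 68.0
```

jog_arm(hand=[0.015,0.015,0.015,0.015,0.015], travel=[[0.001,0,0],[0.001,0,0],[0,0,0],[0,0,0],[0,0,0]], yaw=[0,0,0,0,0])

```text
time_s: 18.92
position: [0.65, -0.1525, 0.2412]
tool_rot: [[-0.633, 0.036, 0.774], [0.051, 0.999, -0.005], [-0.773, 0.036, -0.634]]
ft_force: [-1.4, -0.3, 8.9]
grip_width: 0.0221
gripper_force: 68.1
```

A light contact appears near x=0.648, as predicted for the shank meeting the bar. I'll back off 4 mm to centre the bar, then rise slowly and feel.

jog_arm(hand=[0.015,0.015,0.015,0.015,0.015], travel=[[-0.004,0,0],[0,0,0.005],[0,0,0.005],[0,0,0.005],[0,0,0.003]], yaw=[0,0,0,0,0])

```text
time_s: 19.55
position: [0.646, -0.1525, 0.2594]
tool_rot: [[-0.632, 0.036, 0.774], [0.051, 0.999, -0.005], [-0.773, 0.036, -0.633]]
ft_force: [-1.2, 0.6, 7.5]
grip_width: 0.0219
gripper_force: 68.5
```

jog_arm(hand=[0.015,0.015,0.015,0.015,0.015], travel=[[0,0,0.002],[0,0,0.002],[0,0,0.001],[0,0,0],[0,0,0]], yaw=[0,0,0,0,0])

```text
time_s: 20.18
position: [0.6461, -0.1525, 0.2643]
tool_rot: [[-0.632, 0.036, 0.774], [0.051, 0.999, -0.005], [-0.773, 0.036, -0.633]]
ft_force: [0.0, -0.3, 8.6]
grip_width: 0.0222
gripper_force: 68.6
```

jog_arm(hand=[0.015,0.015,0.015,0.015,0.015], travel=[[0,0,0.002],[0,0,0.002],[0,0,0.001],[0,0,0],[0,0,0]], yaw=[0,0,0,0,0])

```text
time_s: 20.8
position: [0.6454, -0.1521, 0.2673]
tool_rot: [[-0.635, 0.035, 0.771], [0.051, 0.999, -0.004], [-0.771, 0.037, -0.636]]
ft_force: [0.5, 0.1, 5.4]
grip_width: 0.0223
gripper_force: 68.5
```

The pull drops from 8.6 to 5.4 N at hook height 0.194, exactly where the bar should be, so the bar is in the bowl. I'll ease up.

jog_arm(hand=[0.015,0.015,0.015,0.015,0.015], travel=[[0,0,0.002],[0,0,0.002],[0,0,0.002],[0,0,0.002],[0,0,0]], yaw=[0,0,0,0,0])

```text
time_s: 21.42
position: [0.6454, -0.152, 0.2756]
tool_rot: [[-0.635, 0.035, 0.772], [0.051, 0.999, -0.004], [-0.771, 0.037, -0.636]]
ft_force: [-0.2, 0.4, 3.5]
grip_width: 0.0219
gripper_force: 68.6
```

```bash
python3 -c "
from h import *
s,_=snap('wrist','w7');print(s['position'],s['ft_force'])
snap('scene','s7');a=cv2.resize(cv2.imread('pics/w7.png')[60:260,170:350],None,fx=2,fy=2,interpolation=2)
b=cv2.resize(cv2.imread('pics/s7.png')[185:265,180:260],None,fx=5,fy=5,interpolation=2)
W=np.zeros((400,770,3),np.uint8);W[:,:360]=a;W[:,370:]=b
cv2.imwrite('pics/w7c.png',W);print(s['time_s'])"
```

```text
[ 0.64536443 -0.15204286  0.27558544] [-0.15436351  0.41672694  3.54377915]
21.425
```

View pics/w7c.png

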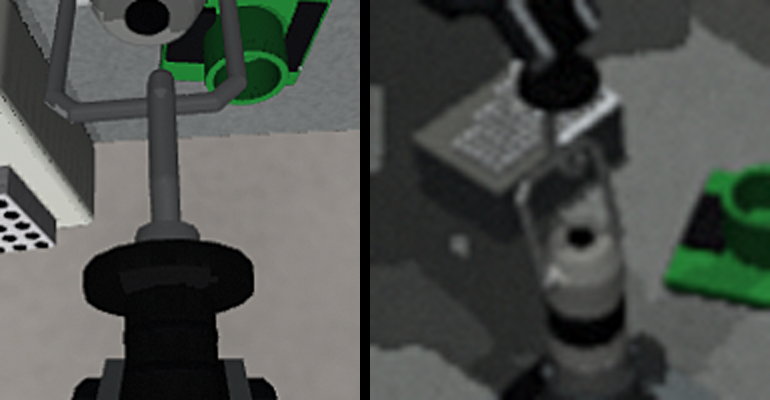

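The bar sits in the bowl and the tool is lifting out; the 3.5 N left matches a 4.5–5 N tool. The hook is about 4 mm off the bar's middle towards +y, so I'll correct that gently while rising.

jog_arm(hand=[0.015,0.015,0.015,0.015,0.015], travel=[[0,-0.001,0.002],[0,-0.001,0.002],[0,-0.001,0.002],[0,-0.001,0.002],[0,0,0.002]], yaw=[0,0,0,0,0])

```text
time_s: 22.15
position: [0.6453, -0.1563, 0.2854]
tool_rot: [[-0.636, 0.035, 0.771], [0.051, 0.999, -0.004], [-0.77, 0.037, -0.637]]
ft_force: [0.1, -0.2, 3.2]
grip_width: 0.0224
gripper_force: 68.5
```

jog_arm(hand=[0.015,0.015,0.015,0.015,0.015], travel=[[0,0,0.003],[0,0,0.003],[0,0,0.002],[0,0,0.002],[0,0,0.002]], yaw=[0,0,0,0,0])

```text
time_s: 22.78
position: [0.6453, -0.1561, 0.2973]
tool_rot: [[-0.636, 0.035, 0.771], [0.051, 0.999, -0.004], [-0.77, 0.037, -0.637]]
ft_force: [-0.2, -0.5, 3.2]
grip_width: 0.0224
gripper_force: 68.5
```

jog_arm(hand=[0.015,0.015,0.015,0.015,0.015], travel=[[0,0,0.002],[0,0,0.002],[0,0,0.002],[0,0,0.002],[0,0,0.002]], yaw=[0,0,0,0,0])

```text
time_s: 23.4
position: [0.6453, -0.1561, 0.3074]
tool_rot: [[-0.636, 0.035, 0.771], [0.051, 0.999, -0.004], [-0.77, 0.037, -0.637]]
ft_force: [-0.0, 0.0, 3.4]
grip_width: 0.0223
gripper_force: 68.5
```

jog_arm(hand=[0.015,0.015,0.015,0.015,0.015], travel=[[0,0,0.003],[0,0,0.003],[0,0,0.003],[0,0,0.003],[0,0,0.003]], yaw=[0,0,0,0,0])

```text
time_s: 24.02
position: [0.6452, -0.156, 0.3224]
tool_rot: [[-0.636, 0.035, 0.771], [0.051, 0.999, -0.004], [-0.77, 0.037, -0.637]]
ft_force: [-1.2, 0.1, 3.3]
grip_width: 0.0221
gripper_force: 68.5
```

jog_arm(hand=[0.015,0.015,0.015,0.015,0.015], travel=[[0,0,0.001],[0,0,0.001],[0,0,0.001],[0,0,0.0005],[0,0,0]], yaw=[0,0,0,0,0])

```text
time_s: 24.65
position: [0.6453, -0.1561, 0.3258]
tool_rot: [[-0.636, 0.035, 0.771], [0.051, 0.999, -0.004], [-0.77, 0.037, -0.636]]
ft_force: [-0.8, 0.6, 3.8]
grip_width: 0.0221
gripper_force: 68.5
```

jog_arm(hand=[0.015,0.015,0.015,0.015,0.015], travel=[[0,0,0.0005],[0,0,0.0005],[0,0,0.0005],[0,0,0.0005],[0,0,0]], yaw=[0,0,0,0,0])

```text
time_s: 25.28
position: [0.645, -0.156, 0.3269]
tool_rot: [[-0.637, 0.035, 0.77], [0.051, 0.999, -0.003], [-0.769, 0.037, -0.638]]
ft_force: [0.3, -0.9, -0.7]
grip_width: 0.0222
gripper_force: 68.4
```

jog_arm(hand=[0.015,0.015,0.015,0.015,0.015], travel=[[0,0,0.0005],[0,0,0.0005],[0,0,0],[0,0,0],[0,0,0]], yaw=[0,0,0,0,0])

```text
time_s: 25.9
position: [0.6448, -0.1558, 0.327]
tool_rot: [[-0.638, 0.035, 0.769], [0.051, 0.999, -0.002], [-0.768, 0.038, -0.639]]
ft_force: [0.0, -0.6, -14.9]
grip_width: 0.0218
gripper_force: 68.6
```

The stop is reached. I'll relax the over-push and hold while the swing dies down.

jog_arm(hand=[0.015,0.015,0.015,0.015,0.015], travel=[[0,0,-0.0008],[0,0,0],[0,0,0],[0,0,0],[0,0,0]], yaw=[0,0,0,0,0])

```text
time_s: 26.52
position: [0.645, -0.1559, 0.3271]
tool_rot: [[-0.637, 0.035, 0.77], [0.051, 0.999, -0.003], [-0.769, 0.037, -0.638]]
ft_force: [-0.6, 0.1, -18.5]
grip_width: 0.0223
gripper_force: 68.7
```

```bash
cat > sw.py <<'E'
from h import *
import time
fs=[]
for k in range(12):
    im=env.get_image('scene');fs.append(im[180:275,175:265].astype(int))
d=[int((np.abs(f-fs[0]).sum(2)>60).sum()) for f in fs]
print(d,env.observe()['time_s'],env.observe()['ft_force'])
E
python3 sw.py
```

```text
[0, 0, 0, 42, 116, 193, 248, 267, 278, 262, 220, 166] 27.125 [ -0.42539402   1.18064057 -24.31314693]
```

jog_arm(hand=[0.015,0.015,0.015,0.015,0.015], travel=[[0,0,-0.001],[0,0,-0.0005],[0,0,0],[0,0,0],[0,0,0]], yaw=[0,0,0,0,0])

```text
time_s: 27.75
position: [0.6455, -0.1562, 0.3272]
tool_rot: [[-0.635, 0.035, 0.772], [0.051, 0.999, -0.004], [-0.771, 0.036, -0.636]]
ft_force: [-1.5, -0.1, -15.5]
grip_width: 0.0216
gripper_force: 68.7
```

jog_arm(hand=[0.015,0.015,0.015,0.015,0.015], travel=[[0,0,0],[0,0,0],[0,0,0],[0,0,0],[0,0,0]], yaw=[0,0,0,0,0])

```text
time_s: 28.38
position: [0.6455, -0.1562, 0.3271]
tool_rot: [[-0.635, 0.035, 0.772], [0.05, 0.999, -0.004], [-0.771, 0.036, -0.636]]
ft_force: [-0.0, -0.3, -12.8]
grip_width: 0.022
gripper_force: 68.8
```

jog_arm(hand=[0.015,0.015,0.015,0.015,0.015], travel=[[0,0,-0.001],[0,0,0],[0,0,0],[0,0,0],[0,0,0]], yaw=[0,0,0,0,0])

```text
time_s: 29.0
position: [0.6458, -0.1564, 0.327]
tool_rot: [[-0.633, 0.036, 0.773], [0.05, 0.999, -0.005], [-0.772, 0.036, -0.634]]
ft_force: [-0.1, 0.8, 1.3]
grip_width: 0.0219
gripper_force: 69.3
```

jog_arm(hand=[0.015,0.015,0.015,0.015,0.015], travel=[[0,0,0],[0,0,0],[0,0,0],[0,0,0],[0,0,0]], yaw=[0,0,0,0,0])

```text
time_s: 29.62
position: [0.6453, -0.1562, 0.3256]
tool_rot: [[-0.635, 0.035, 0.771], [0.051, 0.999, -0.004], [-0.77, 0.037, -0.636]]
ft_force: [-1.2, -1.1, 3.9]
grip_width: 0.0224
gripper_force: 70.1
```

```bash
python3 sw.py
```

```text
[0, 0, 0, 2, 2, 2, 2, 3, 3, 2, 3, 3] 30.225 [-0.31198772  0.54465508  3.62027036]
```

The swing has settled (frame differences near zero). The grip is about 1 mm below the stop. I'll move up to it, then open slowly.

jog_arm(hand=[0.015,0.015,0.015,0.015,0.015], travel=[[0,0,0.0005],[0,0,0.0005],[0,0,0],[0,0,0],[0,0,0]], yaw=[0,0,0,0,0], grip_force=25)

```text
time_s: 30.85
position: [0.6453, -0.1561, 0.3264]
tool_rot: [[-0.636, 0.035, 0.771], [0.051, 0.999, -0.004], [-0.77, 0.037, -0.637]]
ft_force: [-1.2, -0.3, 3.3]
grip_width: 0.0222
gripper_force: 70.2
```

jog_arm(hand=[0.022,0.024,0.026,0.03,0.035], travel=[[0,0,0],[0,0,0],[0,0,0],[0,0,0],[0,0,0]], yaw=[0,0,0,0,0])

```text
time_s: 31.48
position: [0.6452, -0.1559, 0.326]
tool_rot: [[-0.636, 0.035, 0.771], [0.051, 0.999, -0.003], [-0.77, 0.037, -0.637]]
ft_force: [0.2, 0.9, -0.2]
grip_width: 0.0348
gripper_force: 0.0
```

jog_arm(hand=[0.045,0.055,0.06,0.06,0.06], travel=[[0,0,0],[0,0,0],[0,0,0],[-0.008,0,0.006],[-0.015,0,0.01]], yaw=[0,0,0,0,0])

```text
time_s: 32.1
position: [0.6216, -0.1559, 0.3427]
tool_rot: [[-0.636, 0.035, 0.771], [0.051, 0.999, -0.003], [-0.77, 0.037, -0.637]]
ft_force: [0.0, -0.6, 0.9]
grip_width: 0.06
gripper_force: 0.0
```

jog_arm(hand=[0.06,0.06,0.06,0.06,0.06], travel=[[-0.025,0,0.015],[-0.035,0,0.015],[-0.035,0,0.01],[-0.035,0,0],[-0.02,0,0]], yaw=[0,0,0,0,0])

```text
time_s: 32.72
position: [0.4704, -0.1555, 0.3834]
tool_rot: [[-0.635, 0.036, 0.772], [0.05, 0.999, -0.006], [-0.771, 0.035, -0.636]]
ft_force: [0.4, -0.2, 0.3]
grip_width: 0.0598
gripper_force: 0.0
```

```bash
python3 sw.py; python3 - <<'E'
from h import *
s,_=snap('scene','s9'); w,_=snap('wrist','w9')
print(s['time_s'],s['position'],s['ft_force'])
# hook/tool state by colour: compare grip & tool pixels
im=cv2.imread('pics/s9.png'); 
for P in([.6185,-.156,.310],[.6185,-.156,.345]): print(proj('scene',P))
# tool: bright pixels near expected top, dark band, and cradle unchanged vs start
a=cv2.imread('pics/scene0.png').astype(int);b=im.astype(int)
p=proj('scene',[.633,-.156,.21]);print('tool top expected raised',p)
g=im[190:275,180:262].max(2);m=(g>150).astype(np.uint8)
n,l,st,c=cv2.connectedComponentsWithStats(m)
print([(st[i].tolist(),c[i].round(1).tolist()) for i in range(1,n) if st[i,4]>12])
def edge(i): return np.abs(a-b).sum(2)>80
d=edge(0);print('changed px on cradle base corners:',[int(d[int(q[1])-3:int(q[1])+4,int(q[0])-3:int(q[0])+4].sum()) for q in(proj('scene',[.624+sx*.055,-.16+sy*.055,.012]) for sx,sy in((1,1),(1,-1),(-1,-1),(-1,1)))])
E
```

```text
[0, 14, 1, 23, 26, 32, 35, 37, 42, 37, 35, 35] 33.325 [ 0.4900345 -0.2645805  0.3716788]
33.325 [ 0.47254075 -0.15593462  0.38227523] [ 0.4900345 -0.2645805  0.3716788]
[214.62317152 187.88075446]
[213.61599055 177.09579537]
tool top expected raised [220.80164383 218.74735028]
[([9, 7, 21, 20, 119], [18.7, 17.6]), ([30, 19, 13, 11, 32], [35.6, 24.2])]
changed px on cradle base corners: [0, 0, 0, 21]
```

The tool hangs with its white top at about (216,214), and the cradle corners look unchanged; the one that differs is probably tool or shadow. I'll wait out the last small sway.

jog_arm(hand=[0.06,0.06,0.06,0.06,0.06], travel=[[0,0,0],[0,0,0],[0,0,0],[0,0,0],[0,0,0]], yaw=[0,0,0,0,0])

```text
time_s: 34.05
position: [0.4723, -0.1561, 0.3824]
tool_rot: [[-0.636, 0.035, 0.771], [0.051, 0.999, -0.004], [-0.77, 0.037, -0.637]]
ft_force: [0.1, 0.2, 0.3]
grip_width: 0.06
gripper_force: 0.0
```

jog_arm(hand=[0.06,0.06,0.06,0.06,0.06], travel=[[0,0,0],[0,0,0],[0,0,0],[0,0,0],[0,0,0]], yaw=[0,0,0,0,0])

```text
time_s: 34.67
position: [0.4723, -0.1561, 0.3824]
tool_rot: [[-0.636, 0.035, 0.771], [0.051, 0.999, -0.004], [-0.77, 0.037, -0.637]]
ft_force: [-0.2, 0.1, -0.3]
grip_width: 0.0602
gripper_force: 0.0
```

jog_arm(hand=[0.06,0.06,0.06,0.06,0.06], travel=[[0,0,0],[0,0,0],[0,0,0],[0,0,0],[0,0,0]], yaw=[0,0,0,0,0])

```text
time_s: 35.3
position: [0.4723, -0.1561, 0.3824]
tool_rot: [[-0.636, 0.035, 0.771], [0.051, 0.999, -0.004], [-0.77, 0.037, -0.637]]
ft_force: [-0.0, 1.3, 0.4]
grip_width: 0.0601
gripper_force: 0.0
```

jog_arm(hand=[0.06,0.06,0.06,0.06,0.06], travel=[[0,0,0],[0,0,0],[0,0,0],[0,0,0],[0,0,0]], yaw=[0,0,0,0,0])

```text
time_s: 35.92
position: [0.4723, -0.1561, 0.3825]
tool_rot: [[-0.636, 0.035, 0.771], [0.051, 0.999, -0.004], [-0.77, 0.037, -0.637]]
ft_force: [0.5, 0.1, -1.1]
grip_width: 0.0599
gripper_force: 0.0
```

jog_arm(hand=[0.06,0.06,0.06,0.06,0.06], travel=[[0,0,0],[0,0,0],[0,0,0],[0,0,0],[0,0,0]], yaw=[0,0,0,0,0])

```text
time_s: 36.55
position: [0.4723, -0.1561, 0.3824]
tool_rot: [[-0.636, 0.035, 0.771], [0.051, 0.999, -0.004], [-0.77, 0.037, -0.637]]
ft_force: [0.4, -0.3, 0.4]
grip_width: 0.0604
gripper_force: 0.0
```

jog_arm(hand=[0.06,0.06,0.06,0.06,0.06], travel=[[0,0,0],[0,0,0],[0,0,0],[0,0,0],[0,0,0]], yaw=[0,0,0,0,0])

```text
time_s: 37.17
position: [0.4723, -0.1561, 0.3824]
tool_rot: [[-0.636, 0.035, 0.771], [0.051, 0.999, -0.004], [-0.77, 0.037, -0.637]]
ft_force: [-0.7, 0.1, -0.0]
grip_width: 0.0599
gripper_force: 0.0
```

```bash
python3 sw.py;python3 sw.py; python3 - <<'E'
from h import *
s,_=snap('scene','s10');im=cv2.imread('pics/s10.png')
for r in range(196,272,3): print(r,im[r,196:246:2].max(1).tolist())
E
```

```text
[0, 0, 0, 0, 0, 0, 0, 0, 0, 0, 0, 0] 37.775 [ 0.49872068  0.11246495 -0.18961308]
[0, 0, 0, 0, 0, 0, 0, 0, 0, 0, 0, 0] 38.375 [-0.1861221  -0.4020679   0.56734369]
196 [113, 116, 113, 111, 114, 115, 112, 138, 68, 87, 135, 113, 112, 111, 115, 116, 113, 113, 111, 107, 109, 110, 110, 113, 111]
199 [115, 112, 111, 113, 112, 157, 159, 119, 76, 55, 125, 124, 72, 95, 113, 114, 112, 112, 113, 111, 112, 111, 111, 112, 108]
202 [74, 109, 111, 160, 183, 175, 143, 130, 93, 61, 72, 60, 76, 64, 118, 153, 113, 111, 110, 111, 112, 110, 107, 108, 111]
205 [83, 163, 189, 194, 186, 113, 114, 103, 66, 104, 59, 45, 75, 92, 65, 158, 177, 108, 114, 111, 111, 113, 113, 109, 108]
208 [195, 187, 176, 141, 104, 118, 116, 104, 128, 136, 125, 119, 104, 146, 62, 63, 22, 68, 115, 109, 109, 112, 115, 112, 112]
211 [184, 188, 174, 124, 126, 105, 81, 142, 132, 119, 93, 146, 174, 80, 47, 38, 22, 54, 113, 113, 114, 114, 114, 115, 113]
214 [179, 113, 133, 127, 124, 81, 52, 117, 99, 141, 168, 93, 50, 27, 33, 45, 24, 44, 117, 113, 116, 115, 112, 112, 118]
217 [90, 115, 87, 91, 123, 125, 53, 159, 176, 163, 50, 9, 26, 88, 8
[... 1381 characters left out ...]
, 29, 30, 30, 52, 76, 84, 90, 91, 88, 87, 88]
256 [111, 109, 106, 110, 109, 106, 112, 111, 113, 62, 29, 25, 30, 31, 32, 31, 29, 25, 43, 71, 79, 80, 91, 92, 92]
259 [108, 112, 109, 109, 108, 107, 112, 75, 21, 38, 54, 23, 29, 35, 36, 35, 32, 25, 47, 67, 80, 80, 92, 83, 87]
262 [110, 110, 110, 106, 110, 86, 21, 13, 12, 14, 63, 87, 37, 35, 36, 36, 43, 50, 24, 77, 101, 95, 95, 96, 95]
265 [108, 108, 109, 103, 100, 53, 13, 13, 52, 80, 24, 29, 33, 39, 36, 36, 30, 27, 26, 13, 15, 64, 99, 97, 96]
268 [112, 111, 77, 97, 96, 91, 74, 77, 78, 80, 36, 28, 33, 31, 31, 28, 30, 30, 21, 8, 9, 4, 15, 62, 99]
271 [113, 110, 29, 36, 70, 94, 89, 79, 80, 78, 92, 50, 28, 30, 31, 24, 20, 10, 7, 7, 8, 10, 12, 45, 36]
```

The tool is completely still and hangs raised: its black band has moved up to row 236 and its nose ends at about row 250, above the cup. The gripper is clear, so I'm handing in.

```bash
python3 -c "
from rig import env
print(env.close_job())"
```

```text
the job is handed in; nothing more can be done
None
```

The job is handed in at about 38 s: in the last images the decapper hangs still from the retracted hook, above the cradle, with the gripper clear. The judge's verdict was not shown. Pressing the grip against its upper stop briefly reached about 24 N.

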